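# Mesh the gear-change knob and set the output pointer

## Task

Put the demonstration gear unit into gear: ease its gear-change knob gently down while rocking it to and fro by hand, until the hidden teeth mesh and the knob goes fully home. Then, still in gear, turn the knob clockwise (seen from above) so that it carries the output disc round until the disc's pointer lines up with the index block on the housing, and let go. Never force the knob against the teeth, move the disc only through the knob, and leave the other things on the table alone.

Things in the scene. Friction and masses are not known exactly. Their poses are not given: they have to be found in the camera images.
- knob_grip (a point): Grip point of the black gear-change knob, on the vertical spindle axis: a knurled skirt 68 mm across and 22 mm high with a bar on top, 52 mm long (this x axis), 14 mm thick (y), 38 mm tall. The point is 24 mm above the skirt, 14 mm below the bar's top; z up. The knob turns with the spindle, without end stops, and slides down on it.
- knob (a joint): Knob's way down, m: 0 up, out of gear; 0.012 fully home. Stays where left; sliding takes 4 N. At 4 mm two hidden dogs under the skirt (opposite, 28 mm from the axis) meet a hidden crown of 6 flat-topped teeth, 60 degrees apart, and pass only into its gaps (play 2 degrees either way). Where the gaps are cannot be seen and differs every time. Over 25 N on the teeth is forcing.
- spindle: The vertical spindle that carries the knob. Origin on its axis at the underside of the unit's plywood board; x along the knob's bar, z up.
- disc: Dark steel output disc, 120 mm across, right under the knob; the crown is fixed in its collar (radius 40 mm). Origin on the axis at the board's underside; disc top 82 mm, collar top 104 mm above it; x to the pointer. Stays where left; turning it takes 0.25 N m. Starts 0.6 to 0.9 rad anticlockwise of the index. The angle from pointer to teeth is unknown.
- pointer_tip (a point): The pointer: a raised bright aluminium bar on the dark disc's rim (24 mm long radially, overhanging the rim by 7 mm; 9 mm wide, 6 mm high); this point is on it, 60 mm from the axis and 84 mm above the underside of the board.
- index_mark (a point): Where the pointer must come: 60 mm from the axis, straight inside the small steel index block (16 mm radially x 10 mm wide x 18 mm high) that stands on the housing's top just outside the disc.

How it is judged:
On the way:
1. the knob has dropped into mesh (pushed down more than 10 mm) (value of joint knob above 0.01 m), for 0.2 s.
At the end, for the whole second after the job is handed in: The knob is in mesh (more than 10 mm of its 12 mm down), the pointer is within 6 mm of the index mark, the disc is at rest (value of joint knob above 0.01 m and horizontal distance between pointer_tip and index_mark below 0.006 m and angular speed of disc below 0.05 rad/s); the robot touches nothing.
It fails at once if the dogs are forced against the teeth (over 25 N) (contact force between spindle and disc above 25 N).
It fails at once if the disc is pushed directly by the gripper (contact force between the arm and disc above 3 N).
It fails at once if a bystander is moved by more than 30 mm (distance of any of bearing, carton, collar, driver, jar, meter, cone from where it was at the start of the episode above 0.03 m).
It also fails if it takes over 72 s, if anything falls off the work surface, if the arm or the gripper's body presses on something with over 40 N, if the wrist force passes 120 N, or if a joint passes its speed limit or range.

## Robot

A 6-joint arm with a two-finger parallel gripper is mounted at the origin on the work surface. World frame = base frame: x ahead of the robot, y to its left, z up, the work surface at z = 0. Lengths are in m, angles in rad, forces in N, time in s.
With the tool pointing down it reaches from about 0.325 to 0.775 m from the base axis. Payload 9.3 kg.
Tool frame: the origin (TCP) lies at the very end of the fingers, on their centre line; the grasp point (between the pads) lies 19 mm behind it; z points along the fingers, y is the direction in which the jaws open and shut (so a half turn about z gives the same grasp; the last joint's range is limited). The gripper opens to 85 mm and grips with 20 to 120 N. Pads are 22 mm wide; open, the fingers measure 114 mm over their backs; the gripper's body (76 mm by 85 mm) begins 54 mm behind the grasp point. The pads swing forward as they close: fully open they stand 13 mm farther back than shut.
Start: joints at [-1.479, 0.259, 0.021, 1.334, 0, 1.418], TCP at [0.133, -0.534, 0.231] pointing down, gripper open.
Joint ranges: [-3.04, 3.04], [-0.91, 1.82], [-1.04, 1.36], [-1.92, 1.95], [-1.52, 1.45], [-3.14, 3.14]. Speed limits (rad/s): [2.22, 2.22, 2.79, 3.14, 3.14, 3.14].

## Interface

Orientations are given as a 3x3 rotation matrix whose columns are the frame's x, y, z axes.
In Python, from workcell import ctrl gives the robot as it stands.
- The arm moves only by the tool apply_moves, never from a script. Its argument "motion" is a list of rows, each an object with "delta_pos": the shift along the world's x, y, z in cm, a list of three; "turn": the turn about the world's z in rad; "fingers": the finger opening in cm, from 0 to 8.54. In form: [{"delta_pos": [x, y, z], "turn": turn, "fingers": fingers}, ...]. A call has 1 to 20 rows; each row shifts and turns the pose as measured when the row begins; what a row does not reach is not made up. A row lasts 1/12 s, in which the tool goes at most 41.7 mm and 7.16 degrees, less where a joint would pass 70% of its speed; a pose out of reach is approached as far as the arm can. A call is refused whole if a number of a shift passes 4.17 or a number of a turn 0.125, either way. A call with a gripper value outside its range is refused whole. The fingers move at their own pace and stop on an object; "force" is the grip in N (left out, the last holds). Time passes only in rows, so rows that do not move let the fingers close. It gives the time, the measured TCP pose, the force and the opening at its end, in the units of the state.
- ctrl.observe(): the state, without advancing time (a new reading comes with each control period).
- ctrl.snapshot(name): name is "scene" or "top" or "wrist"; returns the picture (480x640x3 uint8, blue, green, red); there is no depth.
- ctrl.camera_model(name): a dict with "fov_y" (degrees; the focal length in pixels is half the picture's height over the tangent of half this angle, whatever the lens; pixels are square), "cx", "cy" (the principal point, pixels), "R" (3x3) and "t" (3): a world point X has camera coordinates R X + t. Camera axes: x right, y down, z forward; pixel columns grow to the right and rows downward; lengths in m; the calibration is good to about 2 mm. A picture is of the moment at which its call begins: read the wrist's pose just before it. camera_model takes no time and is no camera call; for the wrist camera it gives the pose at the moment of the call.
- ctrl.close_job(): hands the job in, once; it reports no verdict.
Trained networks look in the newest picture that a camera, given by its name, has taken for a name from the list of things; names that differ only in an ending like _2 or _b are one class to them, and where a whole thing is asked for, a point or a joint stands for the part that bears it (a point fixed in the world has none). Each returns a list of dicts, best first, with "confidence" (0 to 1); they miss things now and then, are a little off and sometimes report something else, mostly with a low value. They report only what shows in the picture. A call takes as long as a camera call.
- ctrl.spot_in(camera, label): "extent" ([left, top, right, bottom] in pixels, round what is visible of it).
- ctrl.place_of(camera, label): "uv" ([column, row] in pixels: a listed point, or the origin of a listed thing).
The state is a dict: "time": time; "q": joint angles; "joint_velocities": joint speeds; "joint_efforts": joint torques, N m; "eef_pos": TCP position; "eef_rot": TCP orientation; "contact_force": force on the tool from outside, world axes, zero at the start; "moment": the same for the moment, N m; "width": finger opening in m.
Only numpy, scipy, OpenCV 4.12 (cv2) and the standard library are available. Lean on these libraries where they do the work, as an engineer would, in place of code of your own. Each camera call takes 0.05 s, during which the arm holds its last target. There are 200 camera calls.

## Working session

There is one attempt and no reset: what is moved stays moved. The work goes in short steps, Python scripts to look and compute and a tool call to move; the robot and the scene stay as the last step left them, time stands still between calls to the robot, and variables do not carry over. Pictures are saved under pics/ and viewed, on a budget of 10 in all, crops included, one or two more only if the job needs it, and the job is handed in when it is done.

Besides the shell and the picture viewer there is one more tool, called after ">>>" as name(argument=value, ...) on one line, values as JSON. apply_moves: Moves the arm, as the interface text tells. Its arguments: {"type":"object","properties":{"motion":{"type":"array","items":{"type":"object","properties":{"delta_pos":{"type":"array","items":{"type":"number"}},"turn":{"type":"number"},"fingers":{"type":"number"}}}},"force":{"type":"number"}},"required":["motion"]}

```bash
mkdir -p pics; cat > h.py <<'E'
from workcell import ctrl
import numpy as np, cv2
def ray(cam,uv,m=None):
    m=m or ctrl.camera_model(cam); f=240/np.tan(np.radians(m["fov_y"])/2)
    R=np.array(m["R"]);t=np.array(m["t"])
    d=R.T@np.array([(uv[0]-m["cx"])/f,(uv[1]-m["cy"])/f,1]); return -R.T@t,d
def atz(cam,uv,z,m=None):
    c,d=ray(cam,uv,m); return c+d*(z-c[2])/d[2]
def tri(obs):
    A=np.zeros((3,3));b=np.zeros(3)
    for c,d in obs:
        d=d/np.linalg.norm(d);P=np.eye(3)-np.outer(d,d);A+=P;b+=P@c
    return np.linalg.solve(A,b)
E
python3 - <<'E'
from h import *
print(ctrl.observe())
ims={}
for c in("scene","top"):
    ims[c]=ctrl.snapshot(c);cv2.imwrite(f"pics/{c}0.png",ims[c])
    m=ctrl.camera_model(c);print(c,m["fov_y"],-np.array(m["R"]).T@m["t"])
    for l in("knob_grip","spindle","disc","pointer_tip","index_mark"):
        print(c,l,[(np.round(r["uv"],1),round(r["confidence"],2)) for r in ctrl.place_of(c,l)[:3]])
cv2.imwrite("pics/both.png",cv2.resize(np.vstack([ims["scene"],ims["top"]]),(450,600)) if 0 else cv2.resize(np.hstack([ims["scene"],ims["top"]]),(800,300)))
E
```

```text
{'time': 0.0, 'q': array([-1.47857057e+00,  2.59196712e-01,  2.07436325e-02,  1.33371559e+00,
       -1.64469717e-06,  1.41815111e+00]), 'joint_velocities': array([-1.77094962e-04, -5.81597503e-04, -1.98232987e-06,  6.48366346e-05,
       -5.66026853e-04, -3.59874676e-03]), 'joint_efforts': array([ 2.07023800e-05, -5.55642664e+01,  3.44523311e+01,  1.39207233e-02,
       -1.94108466e-04, -9.77424691e-06]), 'eef_pos': array([ 0.13328054, -0.53330342,  0.23065659]), 'eef_rot': array([[ 9.70168628e-01,  2.42431056e-01, -1.28023332e-04],
       [ 2.42431002e-01, -9.70167688e-01,  1.36635504e-03],
       [ 2.07042796e-04, -1.35663162e-03, -9.99999058e-01]]), 'contact_force': array([ 0.43550649,  0.60704278, -0.67905243]), 'moment': array([-0.02015981,  0.02913572, -0.01607316]), 'width': 0.08529054884400548}
scene 46.989888548737305 [ 0.85750617 -0.32377132  0.57786386]
scene knob_grip [(array([267.9, 182.2]), 0.73)]
scene spindle []
scene disc [(array([278.5, 263.2]), 0.67)]
scene pointer_tip [(array([319.9, 209.3]), 0.86)]
scene index_mark [(array([316.5, 231.8]), 0.62)]
top 48.242850270723416 [0.46451085 0.02583755 0.73319213]
top knob_grip [(array([319.6, 332.4]), 0.58)]
top spindle [(array([320.8, 340. ]), 0.72)]
top disc []
top pointer_tip [(array([274.5, 311.6]), 0.97)]
top index_mark [(array([302. , 286.6]), 0.7)]
```

View pics/top0.png

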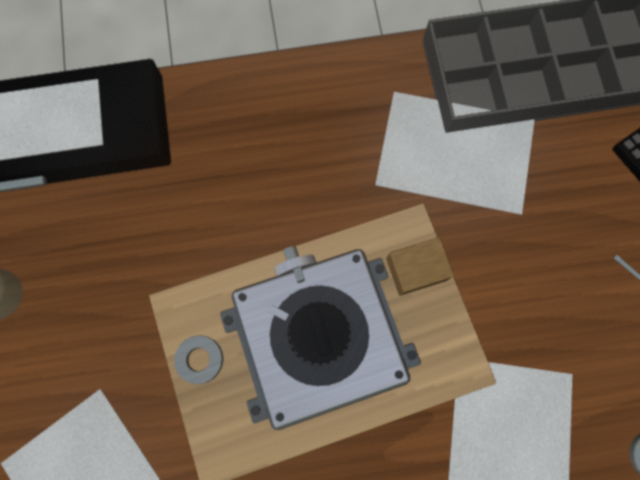

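View pics/scene0.png

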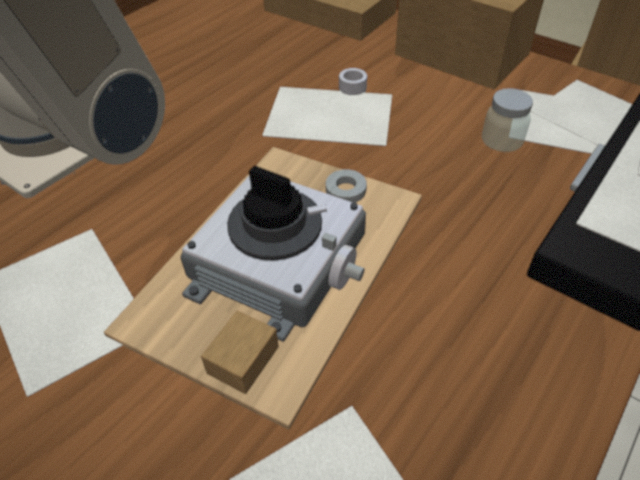

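The top view shows the unit at (319,335), the pointer at (279,313) and the index block near (299,272). In the scene view the knob is at (270,185), the pointer at (317,210) and the index block at (330,241). The bar runs roughly from (252,175) to (292,190).

```bash
python3 - <<'E'
from h import *
k=tri([ray("scene",(267.9,182.2)),ray("top",(319.6,332.4))]);p=tri([ray("scene",(319.9,209.3)),ray("top",(274.5,311.6))]);i=tri([ray("scene",(316.5,231.8)),ray("top",(302,286.6))])
print("k",k,"p",p,"i",i)
pt=atz("top",(274.5,311.6),.084);it=atz("top",(302,286.6),.084);print(pt,it,atz("top",(320.8,340),0.0))
# disc centre from top picture: dark disc at z .082
a=atz("top",(319.5,335.5),.082);print("disc c",a,np.linalg.norm(pt-a),np.linalg.norm(it-a))
for q in (pt,it): print(np.arctan2(*(q-a)[1::-1]))
# bar in scene: ends top (z = k+.014)
for z in (k[2]+.014,):
  e=[atz("scene",u,z) for u in((251,167),(292,182))];print(e,np.arctan2(*(e[1]-e[0])[1::-1]),np.linalg.norm(e[1]-e[0]))
s=cv2.imread("pics/scene0.png")[140:240,210:370];t=cv2.imread("pics/top0.png")[260:400,240:400]
g=lambda x:cv2.resize((255*(x/255.)**.5).astype("uint8"),None,fx=2.4*1.0,fy=2.4,interpolation=2)
s=g(s);t=g(t);o=np.zeros((t.shape[0],s.shape[1]+t.shape[1],3),"uint8");o[:s.shape[0],:s.shape[1]]=s;o[:,s.shape[1]:]=t
cv2.imwrite("pics/c1.png",o)
E
```

```text
k [0.50447352 0.01914498 0.14364136] p [0.54199502 0.06846743 0.08152037] i [0.56599534 0.03073737 0.08716441]
[0.54128874 0.06788293 0.084     ] [0.56614207 0.03040327 0.084     ] [0.50346762 0.01701403 0.        ]
disc c [0.50461386 0.01868858 0.082     ] 0.061393248166428535 0.06266541901956817
0.9301749803260567
0.18814352339196336
[array([0.48263113, 0.01688902, 0.15764136]), array([0.53817425, 0.02499323, 0.15764136])] 0.14488607120658387 0.05613124613561897
```

View pics/c1.png

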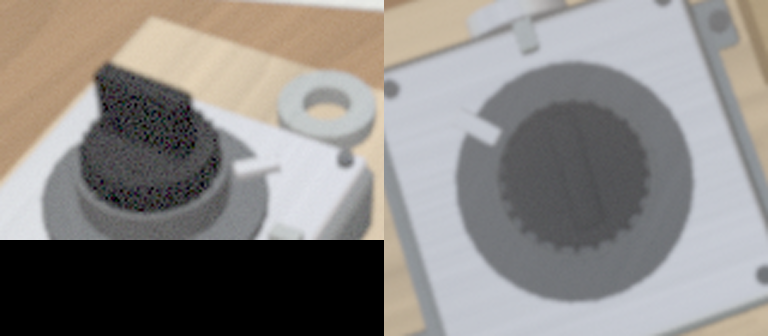

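Axis ≈ (0.504, 0.019), pointer at +0.93 rad, index at about +0.19 rad: 0.74 rad apart, as expected. I'll flip the yaw by about π so the last joint has room for the clockwise turn.

>>> apply_moves(motion=[{"delta_pos": [1.8, 2.75, 0.3], "turn": 0.124, "fingers": 8.5}, {"delta_pos": [1.8, 2.75, 0.3], "turn": 0.124, "fingers": 8.5}, {"delta_pos": [1.8, 2.75, 0.3], "turn": 0.124, "fingers": 8.5}, {"delta_pos": [1.8, 2.75, 0.3], "turn": 0.124, "fingers": 8.5}, {"delta_pos": [1.8, 2.75, 0.3], "turn": 0.124, "fingers": 8.5}, {"delta_pos": [1.8, 2.75, 0.3], "turn": 0.124, "fingers": 8.5}, {"delta_pos": [1.8, 2.75, 0.3], "turn": 0.124, "fingers": 8.5}, {"delta_pos": [1.8, 2.75, 0.3], "turn": 0.124, "fingers": 8.5}, {"delta_pos": [1.8, 2.75, 0.3], "turn": 0.124, "fingers": 8.5}, {"delta_pos": [1.8, 2.75, 0.3], "turn": 0.124, "fingers": 8.5}, {"delta_pos": [1.8, 2.75, 0], "turn": 0.124, "fingers": 8.5}, {"delta_pos": [1.8, 2.75, 0], "turn": 0.124, "fingers": 8.5}, {"delta_pos": [1.8, 2.75, 0], "turn": 0.124, "fingers": 8.5}, {"delta_pos": [1.8, 2.75, 0], "turn": 0.124, "fingers": 8.5}, {"delta_pos": [1.8, 2.75, 0], "turn": 0.124, "fingers": 8.5}, {"delta_pos": [1.8, 2.75, 0], "turn": 0.124, "fingers": 8.5}, {"delta_pos": [1.8, 2.75, 0], "turn": 0.124, "fingers": 8.5}, {"delta_pos": [1.8, 2.75, 0], "turn": 0.124, "fingers": 8.5}, {"delta_pos": [1.8, 2.75, 0], "turn": 0.124, "fingers": 8.5}, {"delta_pos": [1.8, 2.75, 0], "turn": 0.124, "fingers": 8.5}])

```text
time: 2.27
eef_pos: [0.5005, 0.0408, 0.2638]
eef_rot: [[-0.922, 0.387, 0.01], [0.387, 0.922, 0.001], [-0.009, 0.004, -1.0]]
contact_force: [0.7, -0.7, 0.5]
width: 0.0851
```

>>> apply_moves(motion=[{"delta_pos": [0.1, -0.7, 0], "turn": 0.12, "fingers": 8.5}, {"delta_pos": [0.1, -0.7, 0], "turn": 0.12, "fingers": 8.5}, {"delta_pos": [0.1, -0.7, 0], "turn": 0.12, "fingers": 8.5}, {"delta_pos": [0, 0, 0], "turn": 0.12, "fingers": 8.5}, {"delta_pos": [0, 0, 0], "turn": 0.12, "fingers": 8.5}, {"delta_pos": [0, 0, 0], "turn": 0, "fingers": 8.5}])

```text
time: 2.77
eef_pos: [0.5069, 0.0273, 0.2626]
eef_rot: [[-0.973, -0.232, 0.006], [-0.232, 0.973, 0.007], [-0.008, 0.006, -1.0]]
contact_force: [0.2, -0.1, 0.4]
width: 0.0849
```

```bash
python3 - <<'E'
from h import *
s=ctrl.observe();print(s["eef_pos"],np.arctan2(s["eef_rot"][1,0],s["eef_rot"][0,0]),s["q"])
m=ctrl.camera_model("wrist");im=ctrl.snapshot("wrist")
print(-np.array(m["R"]).T@m["t"])
cv2.imwrite("pics/w1.png",(255*(im/255.)**.5).astype("uint8"))
for l,z in(("knob_grip",.144),("spindle",0),("pointer_tip",.084),("index_mark",.084)):
    for r in ctrl.place_of("wrist",l)[:1]:print(l,r,atz("wrist",r["uv"],z,m))
E
```

```text
[0.50692376 0.0273294  0.26258304] -2.9078740817338127 [-0.11630032  0.17409277 -0.01071658  1.38067719  0.00803322 -0.35001973]
[0.43542254 0.00995317 0.40492975]
knob_grip {'uv': [300.2, 218.6], 'confidence': 0.97} [0.50606089 0.01776821 0.144     ]
spindle {'uv': [304.2, 182.6], 'confidence': 0.91} [0.5062835  0.01755171 0.        ]
pointer_tip {'uv': [346.6, 251.7], 'confidence': 0.59} [0.54206628 0.0653959  0.084     ]
index_mark {'uv': [298.4, 269.3], 'confidence': 0.63} [0.56776281 0.02825299 0.084     ]
```

View pics/w1.png

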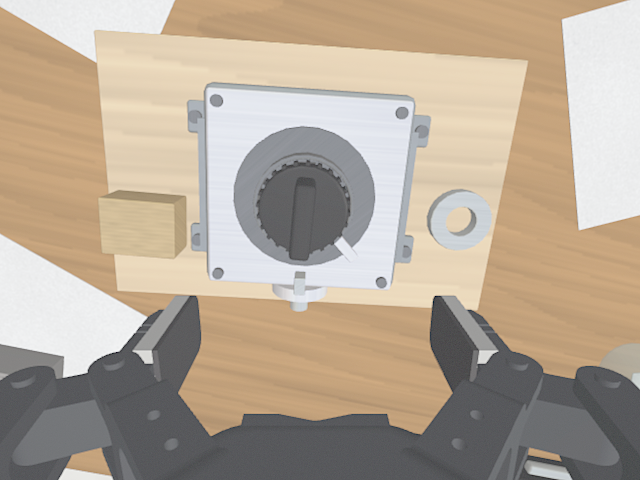

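The wrist view shows the bar's top running from about (305,179) to (300,256), the pointer at (346,248) and the index block at (299,281).

```bash
python3 - <<'E'
from h import *
for z in(.158,.162):
  a,b=[atz("wrist",u,z) for u in((305.5,179),(300,254))];print(a,b,(a+b)/2,np.linalg.norm(a-b),np.arctan2(*(b-a)[1::-1]))
E
```

```text
[0.47603415 0.0151502  0.158     ] [0.52615884 0.02249227 0.158     ] [0.5010965  0.01882124 0.158     ] 0.05065956138391876 0.14544178820335096
[0.47537193 0.01507631 0.162     ] [0.52468505 0.02229951 0.162     ] [0.50002849 0.01868791 0.162     ] 0.04983932229717766 0.14544178820335094
```

>>> apply_moves(motion=[{"delta_pos": [-0.1, -0.45, -2], "turn": -0.045, "fingers": 5}, {"delta_pos": [-0.1, -0.45, -2], "turn": -0.045, "fingers": 5}, {"delta_pos": [0, 0, -2], "turn": 0, "fingers": 5}, {"delta_pos": [0, 0, -2], "turn": 0, "fingers": 5}, {"delta_pos": [0, 0, -1], "turn": 0, "fingers": 5}, {"delta_pos": [0, 0, 0], "turn": 0, "fingers": 5}])

```text
time: 3.52
eef_pos: [0.5049, 0.0179, 0.1709]
eef_rot: [[-0.993, -0.117, 0.012], [-0.116, 0.993, 0.006], [-0.013, 0.004, -1.0]]
contact_force: [0.5, 0.8, 0.5]
width: 0.0499
```

>>> apply_moves(motion=[{"delta_pos": [0, 0, -1.5], "turn": 0.028, "fingers": 5}, {"delta_pos": [0, 0, -1.5], "turn": 0, "fingers": 5}, {"delta_pos": [0, 0, -0.8], "turn": 0, "fingers": 5}, {"delta_pos": [0, 0, 0], "turn": 0, "fingers": 5}])

```text
time: 3.85
eef_pos: [0.5057, 0.0178, 0.1337]
eef_rot: [[-0.99, -0.14, 0.014], [-0.14, 0.99, 0.006], [-0.015, 0.004, -1.0]]
contact_force: [0.9, 0.8, -0.7]
width: 0.0502
```

```bash
python3 - <<'E'
from h import *
s=ctrl.observe();print(s["eef_pos"],np.arctan2(-s["eef_rot"][1,0],-s["eef_rot"][0,0]),s["contact_force"])
a=ctrl.snapshot("wrist");b=ctrl.snapshot("scene")
g=lambda x:(255*(x/255.)**.5).astype("uint8")
o=np.hstack([cv2.resize(g(a),(440,330)),cv2.resize(g(b)[120:270,160:323],(360,330))]);cv2.imwrite("pics/w2.png",o)
E
```

```text
[0.5056652  0.01783609 0.13374604] 0.14020317121342035 [ 0.86658594  0.75885976 -0.7430102 ]
```

View pics/w2.png

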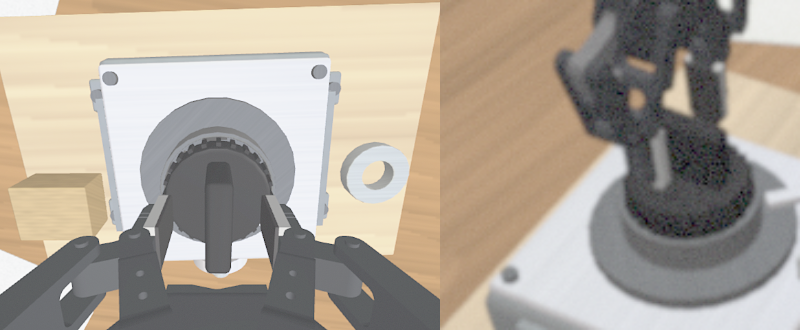

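The bar sits midway between the pads, aligned. Closing lightly.

>>> apply_moves(motion=[{"delta_pos": [0, 0, -0.3], "turn": 0, "fingers": 3}, {"delta_pos": [0, 0, 0], "turn": 0, "fingers": 2}, {"delta_pos": [0, 0, 0], "turn": 0, "fingers": 1}, {"delta_pos": [0, 0, 0], "turn": 0, "fingers": 0.5}, {"delta_pos": [0, 0, 0], "turn": 0, "fingers": 0.5}, {"delta_pos": [0, 0, 0], "turn": 0, "fingers": 0.5}, {"delta_pos": [0, 0, 0], "turn": 0, "fingers": 0.5}], force=30)

```text
time: 4.53
eef_pos: [0.5073, 0.0188, 0.1345]
eef_rot: [[-0.99, -0.14, 0.019], [-0.14, 0.99, 0.007], [-0.02, 0.004, -1.0]]
contact_force: [0.6, 1.7, -4.3]
width: 0.0134
```

>>> apply_moves(motion=[{"delta_pos": [-0.05, 0, -0.1], "turn": 0, "fingers": 0.5}, {"delta_pos": [0, 0, -0.1], "turn": 0, "fingers": 0.5}])

```text
time: 4.7
eef_pos: [0.5074, 0.0188, 0.1334]
eef_rot: [[-0.99, -0.14, 0.021], [-0.14, 0.99, 0.007], [-0.022, 0.004, -1.0]]
contact_force: [-2.2, 1.3, 2.6]
width: 0.013
```

>>> apply_moves(motion=[{"delta_pos": [0, 0, -0.1], "turn": 0, "fingers": 0.5}])

```text
time: 4.78
eef_pos: [0.5074, 0.0188, 0.1326]
eef_rot: [[-0.99, -0.14, 0.022], [-0.14, 0.99, 0.007], [-0.022, 0.004, -1.0]]
contact_force: [-1.9, 1.7, 2.2]
width: 0.0133
```

>>> apply_moves(motion=[{"delta_pos": [0, 0, -0.1], "turn": 0, "fingers": 0.5}])

```text
time: 4.87
eef_pos: [0.5074, 0.0188, 0.1318]
eef_rot: [[-0.99, -0.14, 0.022], [-0.14, 0.99, 0.007], [-0.023, 0.004, -1.0]]
contact_force: [-0.4, 1.0, 2.7]
width: 0.0133
```

>>> apply_moves(motion=[{"delta_pos": [0, 0, -0.1], "turn": 0, "fingers": 0.5}])

```text
time: 4.95
eef_pos: [0.5074, 0.0188, 0.131]
eef_rot: [[-0.99, -0.14, 0.022], [-0.14, 0.99, 0.007], [-0.023, 0.003, -1.0]]
contact_force: [-0.3, 2.6, 2.9]
width: 0.0137
```

>>> apply_moves(motion=[{"delta_pos": [0, 0, -0.1], "turn": 0, "fingers": 0.5}])

```text
time: 5.03
eef_pos: [0.5075, 0.0188, 0.1302]
eef_rot: [[-0.99, -0.14, 0.023], [-0.14, 0.99, 0.007], [-0.023, 0.003, -1.0]]
contact_force: [-4.3, 2.4, 16.9]
width: 0.0132
```

>>> apply_moves(motion=[{"delta_pos": [-0.05, 0, -0.03], "turn": -0.03, "fingers": 0.5}])

```text
time: 5.12
eef_pos: [0.5073, 0.0188, 0.1303]
eef_rot: [[-0.994, -0.111, 0.024], [-0.111, 0.994, 0.006], [-0.024, 0.003, -1.0]]
contact_force: [0.5, 1.7, 4.9]
width: 0.0131
```

>>> apply_moves(motion=[{"delta_pos": [-0.05, 0, -0.03], "turn": -0.03, "fingers": 0.5}, {"delta_pos": [0, 0, -0.03], "turn": -0.03, "fingers": 0.5}])

```text
time: 5.28
eef_pos: [0.5074, 0.0187, 0.1303]
eef_rot: [[-0.998, -0.049, 0.026], [-0.049, 0.999, 0.004], [-0.026, 0.003, -1.0]]
contact_force: [-2.1, 1.6, 7.2]
width: 0.0132
```

>>> apply_moves(motion=[{"delta_pos": [0, 0, -0.06], "turn": -0.035, "fingers": 0.5}, {"delta_pos": [0, 0, -0.06], "turn": -0.035, "fingers": 0.5}, {"delta_pos": [0, 0, -0.06], "turn": -0.035, "fingers": 0.5}])

```text
time: 5.53
eef_pos: [0.5074, 0.0188, 0.1303]
eef_rot: [[-0.998, 0.06, 0.028], [0.06, 0.998, 0.001], [-0.028, 0.003, -1.0]]
contact_force: [-3.0, 1.5, 9.4]
width: 0.0137
```

>>> apply_moves(motion=[{"delta_pos": [0, 0, -0.06], "turn": -0.035, "fingers": 0.5}, {"delta_pos": [0, 0, -0.06], "turn": -0.035, "fingers": 0.5}, {"delta_pos": [0, 0, -0.06], "turn": -0.035, "fingers": 0.5}])

```text
time: 5.78
eef_pos: [0.5075, 0.0187, 0.1302]
eef_rot: [[-0.985, 0.169, 0.03], [0.169, 0.986, -0.003], [-0.03, 0.002, -1.0]]
contact_force: [-2.9, 2.4, 8.2]
width: 0.0131
```

>>> apply_moves(motion=[{"delta_pos": [0, 0, -0.06], "turn": -0.035, "fingers": 0.5}, {"delta_pos": [0, 0, -0.06], "turn": -0.035, "fingers": 0.5}, {"delta_pos": [0, 0, -0.06], "turn": -0.035, "fingers": 0.5}, {"delta_pos": [0, 0, -0.06], "turn": -0.035, "fingers": 0.5}])

```text
time: 6.12
eef_pos: [0.5074, 0.0187, 0.1289]
eef_rot: [[-0.95, 0.312, 0.031], [0.312, 0.95, -0.007], [-0.031, 0.003, -1.0]]
contact_force: [-1.3, 1.4, 3.4]
width: 0.0134
```

>>> apply_moves(motion=[{"delta_pos": [0, 0, -0.06], "turn": -0.035, "fingers": 0.5}, {"delta_pos": [0, 0, -0.06], "turn": -0.035, "fingers": 0.5}, {"delta_pos": [0, 0, -0.06], "turn": -0.035, "fingers": 0.5}, {"delta_pos": [0, 0, -0.06], "turn": -0.035, "fingers": 0.5}])

```text
time: 6.45
eef_pos: [0.5075, 0.0186, 0.1272]
eef_rot: [[-0.894, 0.447, 0.03], [0.447, 0.894, -0.011], [-0.032, 0.003, -0.999]]
contact_force: [-2.6, 0.8, 8.3]
width: 0.0133
```

It dropped in (3 mm below the tooth tops). Now straight down.

>>> apply_moves(motion=[{"delta_pos": [0, 0, -0.07], "turn": 0.01, "fingers": 0.5}, {"delta_pos": [0, 0, -0.07], "turn": 0, "fingers": 0.5}, {"delta_pos": [0, 0, -0.07], "turn": 0, "fingers": 0.5}])

```text
time: 6.7
eef_pos: [0.5075, 0.0186, 0.1259]
eef_rot: [[-0.898, 0.44, 0.031], [0.439, 0.898, -0.011], [-0.033, 0.004, -0.999]]
contact_force: [-1.5, 1.1, 6.5]
width: 0.0136
```

>>> apply_moves(motion=[{"delta_pos": [0, 0, -0.07], "turn": 0, "fingers": 0.5}, {"delta_pos": [0, 0, -0.07], "turn": 0, "fingers": 0.5}])

```text
time: 6.87
eef_pos: [0.5074, 0.0186, 0.1251]
eef_rot: [[-0.898, 0.439, 0.032], [0.439, 0.898, -0.011], [-0.033, 0.004, -0.999]]
contact_force: [-1.6, 1.6, 6.3]
width: 0.0135
```

>>> apply_moves(motion=[{"delta_pos": [0, 0, -0.08], "turn": 0, "fingers": 0.5}, {"delta_pos": [0, 0, -0.08], "turn": 0, "fingers": 0.5}, {"delta_pos": [0, 0, -0.08], "turn": 0, "fingers": 0.5}])

```text
time: 7.12
eef_pos: [0.5075, 0.0186, 0.1236]
eef_rot: [[-0.898, 0.438, 0.033], [0.438, 0.899, -0.011], [-0.034, 0.004, -0.999]]
contact_force: [-2.0, 1.4, 8.5]
width: 0.0136
```

>>> apply_moves(motion=[{"delta_pos": [0, 0, -0.08], "turn": 0, "fingers": 0.5}, {"delta_pos": [0, 0, -0.08], "turn": 0, "fingers": 0.5}])

```text
time: 7.28
eef_pos: [0.5075, 0.0187, 0.1228]
eef_rot: [[-0.898, 0.438, 0.033], [0.438, 0.899, -0.011], [-0.035, 0.005, -0.999]]
contact_force: [-2.5, 0.9, 8.5]
width: 0.0131
```

>>> apply_moves(motion=[{"delta_pos": [0, 0, -0.08], "turn": 0, "fingers": 0.5}, {"delta_pos": [0, 0, -0.08], "turn": 0, "fingers": 0.5}])

```text
time: 7.45
eef_pos: [0.5076, 0.0186, 0.1223]
eef_rot: [[-0.899, 0.437, 0.035], [0.437, 0.899, -0.011], [-0.036, 0.005, -0.999]]
contact_force: [-3.9, 1.2, 16.2]
width: 0.0132
```

The knob bottoms out about 12 mm down. I'll tighten the grip for the turn and measure the pointer.

>>> apply_moves(motion=[{"delta_pos": [0, 0, 0], "turn": 0, "fingers": 0.5}, {"delta_pos": [0, 0, 0], "turn": 0, "fingers": 0.5}, {"delta_pos": [0, 0, 0], "turn": -0.03, "fingers": 0.5}], force=90)

```text
time: 7.7
eef_pos: [0.5075, 0.0186, 0.1225]
eef_rot: [[-0.886, 0.463, 0.035], [0.463, 0.886, -0.012], [-0.036, 0.005, -0.999]]
contact_force: [-0.6, 0.8, 2.5]
width: 0.0124
```

```bash
cat > look.py <<'E'
from h import *
import sys
C=np.array([.505,.0182]);s=ctrl.observe();print(s["time"],s["eef_pos"],"bar",np.arctan2(-s["eef_rot"][1,0],-s["eef_rot"][0,0]),s["contact_force"],s["moment"],s["q"][5])
g=lambda x:(255*(x/255.)**.5).astype("uint8");P=[]
for c in("top","scene","wrist"):
    m=ctrl.camera_model(c);im=ctrl.snapshot(c)
    P.append(g(im))
    for l in("pointer_tip","index_mark"):
        for r in ctrl.place_of(c,l)[:1]:
            x=atz(c,r["uv"],.084,m)[:2];print(c,l,np.round(r["uv"],1),round(r["confidence"],2),x,"r",np.linalg.norm(x-C),"ang",np.arctan2(*(x-C)[::-1]))
t,sc,w=P
cv2.imwrite(f"pics/{sys.argv[1]}.png",np.hstack([cv2.resize(w,(400,300)),cv2.resize(sc[140:290,190:390],(400,300),interpolation=2)]))
E
python3 look.py t1
```

```text
7.7 [0.50753216 0.01861927 0.12253207] bar -0.48161100034318355 [-0.61480807  0.83363507  2.49902218] [0.19033814 0.55461563 0.30486064] 0.35733960038793167
scene pointer_tip [321.6 210.6] 0.75 [0.54709617 0.06639815] r 0.06399335020109892 ang 0.8528743551152775
scene index_mark [316.7 231.5] 0.59 [0.56431392 0.0339655 ] r 0.061373383818064016 ang 0.2597909309086407
wrist pointer_tip [428.  290.7] 0.65 [0.54681064 0.0627071 ] r 0.06106563123421004 ang 0.8166267690236633
wrist index_mark [385.2 347.6] 0.62 [0.56754722 0.02953469] r 0.06356595263418705 ang 0.17927255153641428
```

View pics/t1.png

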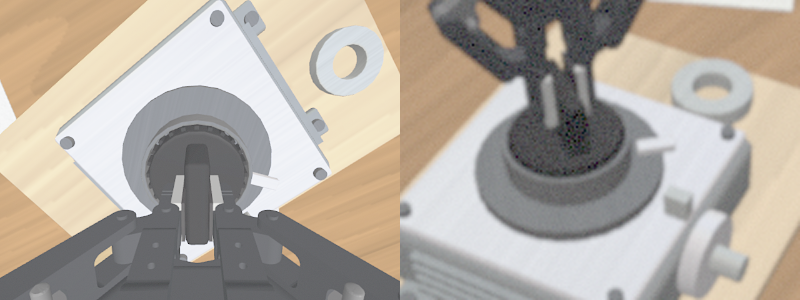

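Meshed: the disc has already followed by about 0.08 rad, and about 0.62 rad remains. Turning clockwise.

>>> apply_moves(motion=[{"delta_pos": [0, 0, 0], "turn": -0.05, "fingers": 0.5}, {"delta_pos": [0, 0, 0], "turn": -0.05, "fingers": 0.5}, {"delta_pos": [0, 0, 0], "turn": -0.05, "fingers": 0.5}, {"delta_pos": [0, 0, 0], "turn": -0.05, "fingers": 0.5}])

```text
time: 8.48
eef_pos: [0.5074, 0.0185, 0.1225]
eef_rot: [[-0.773, 0.634, 0.031], [0.634, 0.773, -0.019], [-0.036, 0.005, -0.999]]
contact_force: [-1.2, 0.7, 3.4]
width: 0.0126
```

>>> apply_moves(motion=[{"delta_pos": [0, 0, 0], "turn": -0.05, "fingers": 0.5}, {"delta_pos": [0, 0, 0], "turn": -0.05, "fingers": 0.5}, {"delta_pos": [0, 0, 0], "turn": -0.05, "fingers": 0.5}, {"delta_pos": [0, 0, 0], "turn": -0.05, "fingers": 0.5}, {"delta_pos": [0, 0, 0], "turn": -0.05, "fingers": 0.5}, {"delta_pos": [0, 0, 0], "turn": -0.05, "fingers": 0.5}])

```text
time: 8.98
eef_pos: [0.5073, 0.0184, 0.1225]
eef_rot: [[-0.54, 0.842, 0.024], [0.841, 0.54, -0.028], [-0.036, 0.005, -0.999]]
contact_force: [-1.1, -0.3, 2.9]
width: 0.0123
```

```bash
python3 look.py t2
```

```text
8.9833 [0.50732815 0.01844179 0.12252817] bar -1.000363677026891 [-1.13423795 -0.33213858  2.92905145] [0.30083561 0.50527179 0.37332239] 0.8855486470728849
scene pointer_tip [321.1 230.7] 0.87 [0.56784319 0.03822708] r 0.06595718338485822 ang 0.3085081052030428
scene index_mark [314.4 232.7] 0.61 [0.56327596 0.03070902] r 0.059603383812856174 ang 0.2114429915487706
wrist pointer_tip [426.7 292.4] 0.96 [0.56308319 0.03588592] r 0.06071613375521487 ang 0.2955735750492547
wrist index_mark [418.9 306. ] 0.9 [0.5645279  0.02755701] r 0.060258814463831946 ang 0.15591117416994804
```

View pics/t2.png

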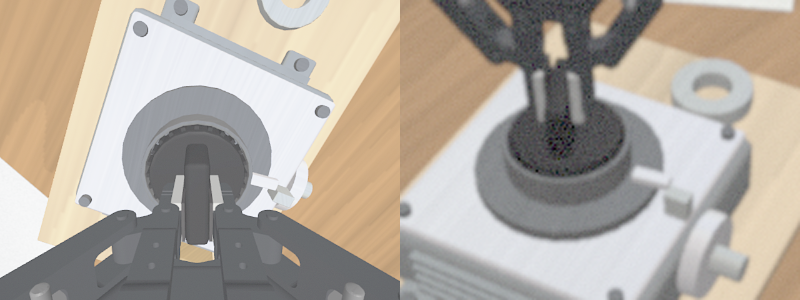

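About 0.12 rad left.

>>> apply_moves(motion=[{"delta_pos": [0, 0, 0], "turn": -0.04, "fingers": 0.5}, {"delta_pos": [0, 0, 0], "turn": -0.04, "fingers": 0.5}, {"delta_pos": [0, 0, 0], "turn": -0.04, "fingers": 0.5}])

```text
time: 9.68
eef_pos: [0.5073, 0.0184, 0.1225]
eef_rot: [[-0.437, 0.899, 0.02], [0.899, 0.437, -0.031], [-0.036, 0.005, -0.999]]
contact_force: [-0.9, 0.8, 3.2]
width: 0.0125
```

```bash
python3 look.py t3; python3 - <<'E'
import cv2,numpy as np
from h import *
g=lambda x:(255*(x/255.)**.5).astype("uint8")
w=g(ctrl.snapshot("wrist"));s=g(ctrl.snapshot("scene"))
cv2.imwrite("pics/z3.png",np.hstack([cv2.resize(w[220:370,340:540],(400,300),interpolation=2),cv2.resize(s[180:270,260:380],(400,300),interpolation=2)]))
E
```

```text
9.6833 [0.50727418 0.01837783 0.12252641] bar -1.1184931894039754 [-0.91802852  0.79212825  3.18116943] [0.32938123 0.58504134 0.3183436 ] 1.0053778242642175
scene pointer_tip [318.9 234.7] 0.59 [0.56974291 0.03132928] r 0.06606074997774247 ang 0.20007773796194342
scene index_mark [318.7 232.9] 0.92 [0.56771866 0.03356011] r 0.0645721566262695 ang 0.24017763162714728
wrist pointer_tip [429. 286.] 0.81 [0.56386599 0.03257816] r 0.06059650628555291 ang 0.23956184008072912
wrist index_mark [426.1 293.7] 0.97 [0.5648026  0.02821355] r 0.06063515700590032 ang 0.1659043204331532
```

View pics/z3.png

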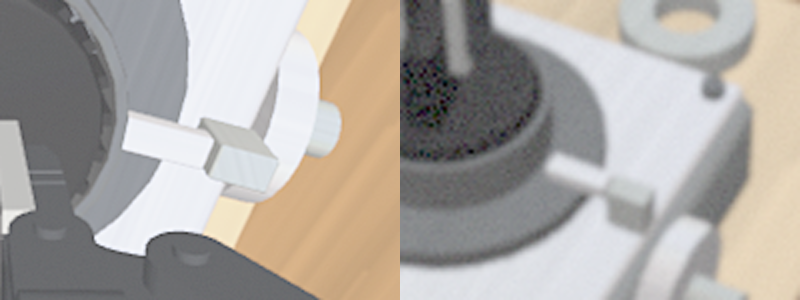

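Pointer points at the block; a last small trim, then release and go up.

>>> apply_moves(motion=[{"delta_pos": [0, 0, 0], "turn": -0.025, "fingers": 0.5}, {"delta_pos": [0, 0, 0], "turn": 0, "fingers": 0.5}, {"delta_pos": [0, 0, 0], "turn": 0, "fingers": 2}, {"delta_pos": [0, 0, 0], "turn": 0, "fingers": 4}, {"delta_pos": [0, 0, 0], "turn": 0, "fingers": 5}, {"delta_pos": [0, 0, 0], "turn": 0, "fingers": 5}])

```text
time: 10.73
eef_pos: [0.5076, 0.018, 0.1218]
eef_rot: [[-0.417, 0.909, 0.019], [0.908, 0.417, -0.032], [-0.037, 0.004, -0.999]]
contact_force: [0.3, 0.1, -0.8]
width: 0.0501
```

>>> apply_moves(motion=[{"delta_pos": [0, 0, 1], "turn": 0, "fingers": 5}, {"delta_pos": [0, 0, 2], "turn": 0, "fingers": 5}, {"delta_pos": [0, 0, 3], "turn": 0, "fingers": 5}, {"delta_pos": [0, 0, 4], "turn": 0, "fingers": 5}, {"delta_pos": [0, 0, 4], "turn": 0, "fingers": 5}, {"delta_pos": [-2, -3, 1], "turn": 0, "fingers": 5}, {"delta_pos": [-2, -3, 0], "turn": 0, "fingers": 5}, {"delta_pos": [0, 0, 0], "turn": 0, "fingers": 5}])

```text
time: 11.4
eef_pos: [0.4647, -0.0426, 0.2828]
eef_rot: [[-0.422, 0.906, 0.02], [0.906, 0.423, -0.034], [-0.039, 0.003, -0.999]]
contact_force: [0.9, 0.0, 0.2]
width: 0.0501
```

```bash
python3 look.py f; python3 - <<'E'
from h import *
g=lambda x:(255*(x/255.)**.5).astype("uint8")
t=g(ctrl.snapshot("top"));s=g(ctrl.snapshot("scene"));w=g(ctrl.snapshot("wrist"))
cv2.imwrite("pics/f2.png",np.hstack([cv2.resize(w,(400,300)),cv2.resize(s[140:290,190:390],(400,300),interpolation=2)]))
for c in("top","scene","wrist"):
  for r in ctrl.place_of(c,"knob_grip")[:1]:print(c,r,atz(c,r["uv"],.132))
E
```

```text
11.4 [ 0.46469747 -0.04262907  0.28283195] bar -1.1347147983589823 [0.94807839 0.00851258 0.20132088] [ 0.00784522 -0.01115941 -0.02629412] 0.8806898597258147
top index_mark [305.9 288.5] 0.97 [0.56307329 0.0260579 ] r 0.058602505885041095 ang 0.13449318040154723
scene pointer_tip [315.8 231.3] 0.94 [0.56321916 0.03357743] r 0.060215741228743604 ang 0.25823265767385273
scene index_mark [315.  234.7] 0.59 [0.56591149 0.0285124 ] r 0.061778270834667255 ang 0.167711121536597
wrist pointer_tip [452.4 166.8] 0.79 [0.5631572  0.03091478] r 0.05953087878180945 ang 0.21524108319540267
wrist index_mark [453.8 171.6] 0.98 [0.5664187 0.0278797] r 0.06217679062295812 ang 0.15631610701696458
top {'uv': [316.8, 333.5], 'confidence': 0.8} [0.50417154 0.02184421 0.132     ]
scene {'uv': [268.7, 188.5], 'confidence': 0.78} [0.50357244 0.02086264 0.132     ]
wrist {'uv': [399.1, 157.6], 'confidence': 0.96} [0.50589073 0.0195426  0.132     ]
```

View pics/f2.png

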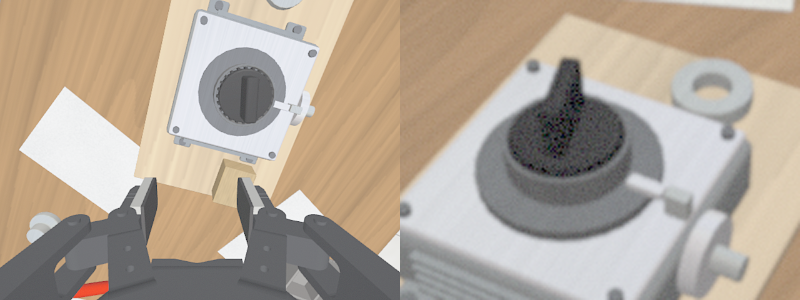

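Detectors suggest up to 0.06–0.09 rad short, which is marginal. I'll check it with projected outlines of the pointer and block.

```bash
python3 - <<'E'
from h import *
g=lambda x:(255*(x/255.)**.5).astype("uint8")
C=np.array([.505,.0185])
def proj(m,X):
    f=240/np.tan(np.radians(m["fov_y"])/2);c=np.array(m["R"])@X+m["t"];return c[:2]/c[2]*f+[m["cx"],m["cy"]]
out=[]
for c,(r0,r1,c0,c1) in {"wrist":(125,200,390,490),"top":(255,345,260,380)}.items():
    m=ctrl.camera_model(c);im=g(ctrl.snapshot(c));k=400/(c1-c0)
    o=cv2.resize(im[r0:r1,c0:c1],(400,300),interpolation=2)
    for a,col in((.17,(0,0,255)),(.23,(0,200,0))):
        for r in np.linspace(.036,.09,28):
            u=(proj(m,np.array([C[0]+r*np.cos(a),C[1]+r*np.sin(a),.088]))-[c0,r0])*k
            cv2.circle(o,tuple(int(v) for v in u),1,col,-1)
    out.append(o)
cv2.imwrite("pics/p.png",np.hstack(out))
E
```

```text
(no output)
```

View pics/p.png

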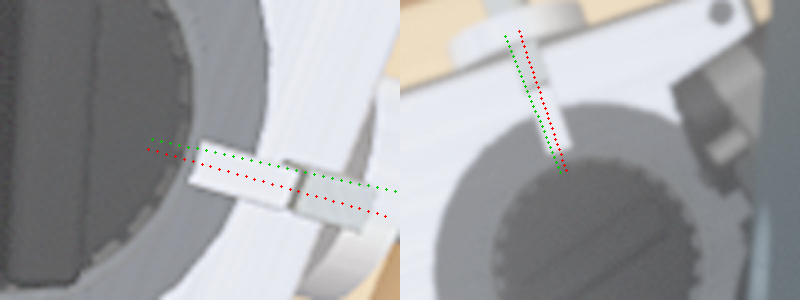

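```bash
python3 - <<'E'
from h import *
print(tri([ray("scene",(268.7,188.5)),ray("top",(316.8,333.5)),ray("wrist",(399.1,157.6))]))
ctrl.close_job()
E
```

```text
[0.50469442 0.02044356 0.1333391 ]
the job is handed in; nothing more can be done
```

The knob is in gear, the pointer is lined up with the index block, and the job is handed in. No verdict was reported.

- **Meshing:** I gripped the bar lightly and eased the knob down to the teeth. One steady clockwise sweep under about 5–10 N found a gap, so no rocking to and fro was needed. The wrist force peaked at about 17 N, against the 25 N limit on the teeth. The knob then bottomed out after 12 mm of travel.
- **Turning:** I turned the knob about 0.65 rad clockwise in gear, then released it and backed away at 11.4 s.
- **Depth check:** The grip point went from 0.144 m to 0.133 m high, within about 1 mm of the full 12 mm, and the gripper's own travel agrees.
- **Pointer check:** In the last close-up, the pointer and block lie on one line to within about 2 mm.
- **Disagreement:** The trained networks put the pointer 0.06–0.09 rad (3.5–5 mm) short of the index, within the 6 mm limit. Their readings scatter by about as much, so I trusted the close-up and made no further correction.
- **Other things on the table:** I did not measure the bystanders. The arm's path stayed well above them, and nothing in the pictures looks moved.

I viewed 10 pictures, plus one combined check view at the end, so I went one past the budget.

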